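Spin the seed-jar carousel and park the red-capped jar at the pointer

ROBOT

A 6-joint arm with a two-finger parallel gripper is mounted at the origin on the work surface. World frame = base frame: x ahead of the robot, y to its left, z up, the work surface at z = 0. Lengths are in mm, angles in degrees, forces in N, time in s.
With the tool pointing down it reaches from about 275 to 975 mm from the base axis. Payload 8.4 kg.
Tool frame: the origin (TCP) lies at the very end of the fingers, on their centre line; the grasp point (between the pads) lies 19 mm behind it (ctrl.grip_point_offset is the distance from the TCP to the grasp point, in mm); z points along the fingers, y is the line along which they close (so a half turn about z gives the same grasp; the last joint's range is limited). The gripper opens to 92 mm and grips with 3 to 60 N. Pads are 20 mm wide; open, the fingers measure 128 mm over their backs; the gripper's body (75 mm by 189 mm) begins 69 mm behind the grasp point.
Start: joints at [-76.112, 20.225, 93.587, -0, 66.188, -0.138], TCP at [151.475, -606.369, 214.583] pointing down, gripper open.
Joint ranges: [-150.9, 150.9], [-52.94, 120.26], [3.33, 152.33], [-74.26, 254.26], [0, 154.13], [-172.89, 172.89]. Speed limits (degrees/s): [127.2, 127.2, 159.86, 180, 180, 180].

INTERFACE

Orientations are given as a 3x3 rotation matrix whose columns are the frame's x, y, z axes.
In Python, from station import ctrl, cams, workorder gives the robot as it stands.
- The arm moves only by the tool carry_out, never from a script. Its argument "motion" is a list of rows, each a list of 3 entries, a list of its own where there are three numbers: the shift along the tool's x, y, z scaled (see below), then the turn, a rotation vector about the tool's x, y, z scaled (see below), then the opening, from -1 (shut) to 1 (fully open). In form: [[[x, y, z], [wx, wy, wz], hand], ...]. A call has 1 to 8 rows; each row shifts and turns the commanded pose from where the row before left it, along the tool's axes as they then stand; what a row does not reach is not made up. The controller multiplies each number of a shift by 80 cm and each number of a turn by 6 degrees. A row lasts 1/12 s, in which the tool goes at most 41.7 mm and 7.16 degrees, less where a joint would pass 70% of its speed; a pose out of reach is approached as far as the arm can. A call with a number of a shift or a turn outside -1 to 1 is refused whole. A call with a gripper value outside its range is refused whole. The fingers move at their own pace and stop on an object; the grip force is fixed at half the most. Time passes only in rows, so rows that do not move let the fingers close. It gives the time, the measured TCP pose, the force, the opening and the grip force at its end, in the units of the state.
- ctrl.get_state(): the state, without advancing time (a new reading comes with each control period).
- cams.camera(name): name is "scene" or "top"; returns (picture, depth): 420x560x3 uint8, red, green, blue; 420x560 float32, mm along the optical axis (not along the pixel's ray), 0 where there is no reading.
- cams.calibration(name): a dict with "fovy" (degrees; the focal length in pixels is half the picture's height over the tangent of half this angle, whatever the lens; pixels are square), "cx", "cy" (the principal point, pixels), "k1" (the pictures are not rectified: a ray, as slopes to the right and down, at radius r is drawn at 1 + k1 r^2 times it, then the intrinsics apply), "position" and "rotation" of the camera in the world. Camera axes: x right, y down, z forward; pixel columns grow to the right and rows downward; lengths in mm; the calibration is good to about 2 mm. A picture is of the moment at which its call begins. calibration takes no time and is no camera call.
- workorder.sign_off(): hands the job in; it is judged then, once.
The state is a dict: "clock": time; "qpos": joint angles; "joint_vel": joint speeds; "effort": joint torques, N m; "ee_pos": TCP position; "tool_rot": TCP orientation; "ft_force": force on the tool from outside, world axes, zero at the start; "moment": the same for the moment, N m; "width": opening from 0.0 (shut) to 1.0 (fully open); "grip_force": force on a finger pad.
Only numpy, scipy, OpenCV 4.12 (cv2) and the standard library are available. Lean on these libraries where they do the work, as an engineer would, in place of code of your own. Each camera call takes 0.05 s, during which the arm holds its last target. There are 200 camera calls.

TASK

Mix the seed jars: take the carousel's crank knob and turn it counter-clockwise (seen from above) until the platter with the jars turns at about 18 turns a minute, and keep the platter (not just the crank) between 15 and 21 turns a minute for at least six seconds without a break. Then bring the platter to rest with the red-capped jar right at the yellow pointer and let go of the crank. Never run the platter faster than 26 turns a minute or turn it backwards, drive it by the crank only without touching platter, jars or brake shoe, and leave the tub, flask and cup where they are.

Things in the scene. Friction and masses are not known exactly. Their poses are not given: they have to be found in the camera images.
- stand: Fixed green stand of the carousel: round foot 170 mm across, origin under its centre on the table, z up along the vertical axis of rotation of platter and crank. An arm along its +x carries the yellow pointer (post to 109 mm height). Except for the knob nothing is higher than 191 mm; the crank arm's top is at 185 mm.
- carousel (a joint): Platter angle about the stand's z, rad, counter-clockwise from above positive, continuous over turns (not wrapped). At 0 and whole multiples of 2 pi the red-capped jar is at the pointer. 18 turns a minute = 1.885 rad/s (15 to 21: 1.57 to 2.20). Inertia with jars about 0.028 kg m2 nominal (hidden, -30 to +40 percent); bearing drag about 0.006 N m plus 0.006 N m per rad/s, and the brake shoe's drag.
- crank (a joint): Crank arm's angle relative to the platter, rad, counter-clockwise positive, no stops (crank in the stand's frame = carousel + crank). It drives the platter only through a viscous slip coupling, about 0.035 N m per rad/s of speed difference: the platter lags 0.5 to 1 s, at 18 turns a minute runs 0.6 to 1.8 rad/s (nominal 1.1) slower than the crank, and runs on 0.3 to 1.2 rad when the crank stops.
- knob_grip (a point): Grip point on the black upright crank knob: on its axis, 219 mm above the table, 70 mm from the axis of rotation. The knob is 32 mm across, from 187 to 239 mm above the table. It spins freely about its own vertical axis, so it can stay gripped at a fixed gripper yaw through any number of turns.
- red_jar (a point): Top of the red cap on the red-capped jar's axis, 85 mm from the axis of rotation, 158 mm above the table. It turns with the round wooden platter (340 mm across, top 82 mm above the table), which carries four clamped jars 90 degrees apart, caps 62 mm wide: this red one (a red stripe on the platter lies outside it) and three white. Platter and jars are not to be touched.
- pointer (a point): Tip region of the fixed yellow pointer, 178 mm from the axis of rotation along the stand's +x, 103 mm above the table.
- dock (a point): Place beside the pointer where the red-capped jar's axis must stop: fixed to the stand on its +x, 85 mm from the axis of rotation.
- tub: Bystander: blue tub with a white lid, 106 mm across, 120 mm tall, loose; origin under its centre.
- flask: Bystander: dark green bottle with a black cap, 68 mm across, 190 mm tall, loose; origin under its centre.
- cup: Bystander: white cup, 84 mm across, 70 mm tall, loose; origin under its centre.
- shoe: Orange brake shoe, 28 x 28 x 60 mm block of about 25 g, standing loose in a guide of the stand 151 mm from the axis on the stand's -x, its rubber foot rubbing on the platter (underside centre = origin, 82 mm above the table; top with its steel stud 154 mm). Its drag on the platter is about 0.022 N m nominal, but hidden: anything from 0.006 to 0.046 N m. Not to be touched.

How it is judged (in metres and radians):
On the way, in this order (a step that is already met when the one before it is completed fails the run):
1. the platter turns counter-clockwise at 15 to 21 turns a minute for six seconds without a break (velocity of joint carousel between 1.57 and 2.2 rad/s), for 6 s.
2. the platter has come to rest with the red-capped jar at the pointer (horizontal distance between red_jar and dock below 0.017 m and velocity of joint carousel between -0.06 and 0.06 rad/s), for 0.3 s.
At the end, for the whole second after the job is handed in: The platter is at rest (under 0.06 rad/s) with the red-capped jar's axis within 17 mm (about 11 degrees) of its place at the pointer, the crank is released, and tub, flask and cup are within 30 mm of where they stood (all of step 2 and distance of each of tub, flask, cup from where it was at the start of the episode below 0.03 m); the robot touches nothing.
It fails at once if the platter turns faster than 26 turns a minute (velocity of joint carousel above 2.72 rad/s).
It fails at once if the platter is turned backwards (velocity of joint carousel below -0.25 rad/s).
It fails at once if the robot touches the platter, a jar or the brake shoe (contact force between any of the fingers, the arm and platter above 1 N or contact force between any of the fingers, the arm and jar_red above 1 N or contact force between any of the fingers, the arm and jar_2 above 1 N or contact force between any of the fingers, the arm and jar_3 above 1 N or contact force between any of the fingers, the arm and jar_4 above 1 N or contact force between any of the fingers, the arm and shoe above 1 N).
It fails at once if tub, flask or cup is moved or knocked over (distance of any of tub, flask, cup from where it was at the start of the episode above 0.03 m or angle between any of tub, flask, cup's own z axis and vertical above 0.4 rad).
It also fails if it takes over 61 s, if anything falls off the work surface, if the arm or the gripper's body presses on something with over 40 N, if the wrist force passes 120 N, or if a joint passes its speed limit or range.

## Working session

There is one attempt and no reset: what is moved stays moved. The work goes in short steps, Python scripts to look and compute and a tool call to move; the robot and the scene stay as the last step left them, time stands still between calls to the robot, and variables do not carry over. Pictures are saved under pics/ and viewed, at most 10 in all, crops included, and the job is handed in when it is done.

Besides the shell and the picture viewer there is one more tool, called after "Request:" by a JSON object that holds its "op" and its "data". carry_out: Moves the arm, as the interface text tells. Shifts and turns lie within -1 to 1; 1 stands for 80 cm of shift or 6 degrees of turn. Its arguments: {"type":"object","properties":{"motion":{"type":"array","items":{"type":"array"}}},"required":["motion"]}

```bash
mkdir -p pics
cat > h.py <<'E'
import numpy as np, cv2
from station import ctrl, cams, workorder
def intr(c):
    f=210/np.tan(np.radians(c["fovy"])/2); return f
def ray(c,u,v):
    f=intr(c); x=(u-c["cx"])/f; y=(v-c["cy"])/f; a,b=x,y
    for _ in range(20):
        s=1+c["k1"]*(a*a+b*b); a,b=x/s,y/s
    return np.array([a,b,1.])
def onplane(c,u,v,z):
    d=np.array(c["rotation"])@ray(c,u,v); p=np.array(c["position"]); return p+d*(z-p[2])/d[2]
def depthpt(c,u,v,d):
    return np.array(c["position"])+np.array(c["rotation"])@(ray(c,u,v)*d)
E
python3 - <<'E'
from h import *
for n in("scene","top"):
    p,d=cams.camera(n); np.savez(f"{n}.npz",p=p,d=d); cv2.imwrite(f"pics/{n}0.png",p[:,:,::-1]); print(cams.calibration(n))
s=ctrl.get_state(); print(s)
E
```

```text
{'fovy': 55.794187589208484, 'cx': 285.4059882041975, 'cy': 207.46192115630328, 'k1': -0.041412526150731876, 'position': array([1162.95007352, -374.84294532,  804.11940287]), 'rotation': array([[ 0.57794597,  0.54042614, -0.61148838],
       [ 0.81585404, -0.40006374,  0.41752986],
       [-0.01899028, -0.74019497, -0.67212408]])}
{'fovy': 51.04919442474587, 'cx': 273.90273054360847, 'cy': 204.58428752070586, 'k1': -0.005432281023316707, 'position': array([ 523.09934797,   31.64857331, 1236.46110971]), 'rotation': array([[-0.01811382, -0.99912428,  0.03771697],
       [-0.99965292,  0.01737588, -0.01980193],
       [ 0.01912922, -0.03806257, -0.99909224]])}
{'clock': 0.1, 'qpos': array([-7.61140531e+01,  2.02588221e+01,  9.36240705e+01,  7.19502210e-04,
        6.61898468e+01, -1.36179225e-01]), 'joint_vel': array([-0.01638329, -0.12993706, -0.11078892,  0.02219523,  0.02373616,
        0.05919341]), 'effort': array([-2.85932992e-04, -5.94903660e+01, -3.34931087e+01,  6.99151587e-02,
        1.84129074e-02, -3.10775158e-05]), 'ee_pos': array([ 151.34483151, -605.93249803,  213.9410307 ]), 'tool_rot': array([[ 9.70203462e-01,  2.42291468e-01, -2.93524192e-04],
       [ 2.42291645e-01, -9.70202676e-01,  1.23519731e-03],
       [ 1.44998111e-05, -1.26951116e-03, -9.99999194e-01]]), 'ft_force': array([ 0.22437206,  0.4020367 , -0.49344347]), 'moment': array([ 0.03367864, -0.0438185 ,  0.00013928]), 'grip_force': 0.0, 'width': 0.9976888581220484}
```

View pics/top0.png

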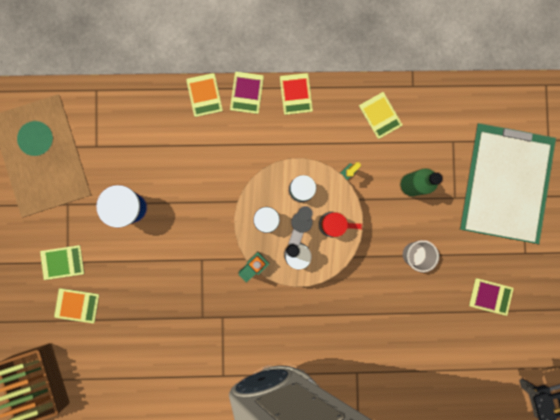

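View pics/scene0.png

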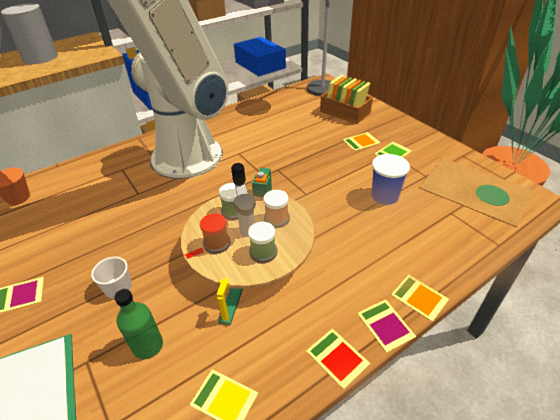

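The top view shows the platter centre near (299,222), the red cap (336,225), the yellow pointer (352,170), the black knob (293,250), the shoe (256,266), the tub (120,207), the flask (420,182) and the cup (423,256). The scene view confirms this layout, and the arm is clear of everything.

```bash
cat >> h.py <<'E'
def blob(m,box=None):
    k=np.zeros_like(m)
    if box: x0,y0,x1,y1=box; k[y0:y1,x0:x1]=1; m=m*k
    n,l,st,ce=cv2.connectedComponentsWithStats(m.astype(np.uint8))
    i=1+np.argmax(st[1:,4]); return ce[i],st[i]
E
python3 - <<'E'
from h import *
p=np.load("top.npz")["p"];d=np.load("top.npz")["d"];c=cams.calibration("top")
h=cv2.cvtColor(p,cv2.COLOR_RGB2HSV);H,S,V=[h[:,:,i].astype(int) for i in range(3)]
# platter by depth: points at height 82
uu,vv=np.meshgrid(np.arange(560),np.arange(420)); f=intr(c)
x=(uu-c["cx"])/f;y=(vv-c["cy"])/f
P=np.stack([x*d,y*d,d],-1)@np.array(c["rotation"]).T+np.array(c["position"])
z=P[...,2]; m=(abs(z-82)<12)&(uu>220)&(uu<380)&(vv>140)&(vv<300)
cs,_=cv2.findContours(m.astype(np.uint8),cv2.RETR_EXTERNAL,cv2.CHAIN_APPROX_NONE)
k=max(cs,key=cv2.contourArea); e=cv2.fitEllipse(cv2.convexHull(k)); print(e); ctr=onplane(c,*e[0],82); print("ctr",ctr)
box=(230,150,375,300)
red=((H<6)|(H>174))&(S>170)&(V>90)
# red cap by height
b=blob(red&(z>140),box); print("red",b); r=onplane(c,*b[0],158)
b=blob((abs(H-28)<5)&(S>170)&(V>140),(340,155,370,185)); print("ptr",b); t=onplane(c,*b[0],103)
b=blob((V<60)&(z>200),box); print("knob",b); n=onplane(c,*b[0],239)
b=blob((H>5)&(H<16)&(S>160)&(z>120),(240,250,275,285)); print("shoe",b); s=onplane(c,*b[0],146)
for q,nm in((r,"red"),(t,"ptr"),(n,"knob"),(s,"shoe")):
    v=q[:2]-ctr[:2]; print(nm,q,np.hypot(*v),np.degrees(np.arctan2(v[1],v[0])))
# scene view of knob for cross-check
for nm,u,v,zz in(("tub",118,206,120),("flask",435,179,190),("cup",423,256,70)): print(nm,onplane(c,u,v,zz))
c2=cams.calibration("scene");print(onplane(c2,238.5,169,239))
E
```

```text
((297.6888732910156, 221.92483520507812), (128.3472137451172, 128.51211547851562), 135.5046844482422)
ctr [520.02886389 -52.87774402  82.        ]
red (array([334.28778468, 224.30848861]), array([322, 213,  26,  24, 483], dtype=int32))
ptr (array([352.62637363, 169.1978022 ]), array([347, 163,  13,  13,  91], dtype=int32))
knob (array([292.30434783, 249.97391304]), array([286, 244,  13,  13, 115], dtype=int32))
shoe (array([256.52054795, 263.39726027]), array([250, 257,  14,  15,  73], dtype=int32))
red [ 512.74277792 -137.21841395  158.        ] 84.65480289373025 -94.93745298178874
ptr [ 654.28476059 -196.93738197  103.        ] 196.92085995715712 -47.01742544561465
knob [457.24805905 -27.90604235 239.        ] 67.56489724508907 158.3093091482758
shoe [419.80389038  55.56035758 146.        ] 147.66132599026596 132.74596063531547
tub [568.51704648 403.2861326  120.        ]
flask [ 617.44549505 -377.76123626  190.        ]
cup [ 423.28548805 -385.9017412    70.        ]
[470.91074512 -34.8555681  239.        ]
```

Request:
{"op": "carry_out", "data": {"motion": [[[0,0,-0.02],[0,0,0.779],1],[[0,0,-0.02],[0,0,0.779],1],[[0,0,-0.02],[0,0,0.779],1],[[0.0211,-0.0401,0],[0,0,0],1],[[0.0211,-0.0401,0],[0,0,0],1],[[0.0211,-0.0401,0],[0,0,0],1],[[0.0211,-0.0401,0],[0,0,0],1],[[0.0211,-0.0401,0],[0,0,0],1]]}}

```text
clock: 0.77
ee_pos: [236.1, -444.2, 262.2]
tool_rot: [[1.0, -0.001, -0.0], [-0.001, -1.0, 0.001], [-0.0, -0.001, -1.0]]
ft_force: [1.0, 0.5, -0.1]
width: 1.001
grip_force: 0.0
```

Request:
{"op": "carry_out", "data": {"motion": [[[0.0211,-0.0401,0],[0,0,0],1],[[0.0211,-0.0401,0],[0,0,0],1],[[0.0211,-0.0401,0],[0,0,0],1],[[0.0211,-0.0401,0],[0,0,0],1],[[0.0211,-0.0401,0],[0,0,0],1],[[0.0211,-0.0401,0],[0,0,0],1],[[0.0211,-0.0401,0],[0,0,0],1],[[0.0211,-0.0401,0],[0,0,0],1]]}}

```text
clock: 1.43
ee_pos: [371.1, -187.6, 262.6]
tool_rot: [[1.0, -0.0, 0.0], [-0.0, -1.0, -0.0], [0.0, 0.0, -1.0]]
ft_force: [0.7, -0.4, -0.0]
width: 0.998
grip_force: 0.0
```

Request:
{"op": "carry_out", "data": {"motion": [[[0.0211,-0.0401,0],[0,0,0],1],[[0.0211,-0.0401,0],[0,0,0],1],[[0.0211,-0.0401,0],[0,0,0],1],[[0.0211,-0.0401,0],[0,0,0],1],[[0.0211,-0.0401,0],[0,0,0],1],[[0,0,0],[0,0,0],1],[[0,0,0],[0,0,0],1],[[0,0,0],[0,0,0],1]]}}

```text
clock: 2.1
ee_pos: [454.7, -29.1, 262.2]
tool_rot: [[1.0, 0.001, -0.001], [0.001, -1.0, -0.0], [-0.001, 0.0, -1.0]]
ft_force: [-0.4, -0.3, -0.0]
width: 0.995
grip_force: 0.0
```

Run:
```python
from h import *
a,_=cams.camera("top");b,_=cams.camera("scene")
a=cv2.resize(a[130:310,210:390],(400,400));b=cv2.resize(b[130:310,150:330],(400,400))
cv2.imwrite("pics/ab.png",np.hstack([a,b])[:,:,::-1])
```

```text
(no output)
```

View pics/ab.png

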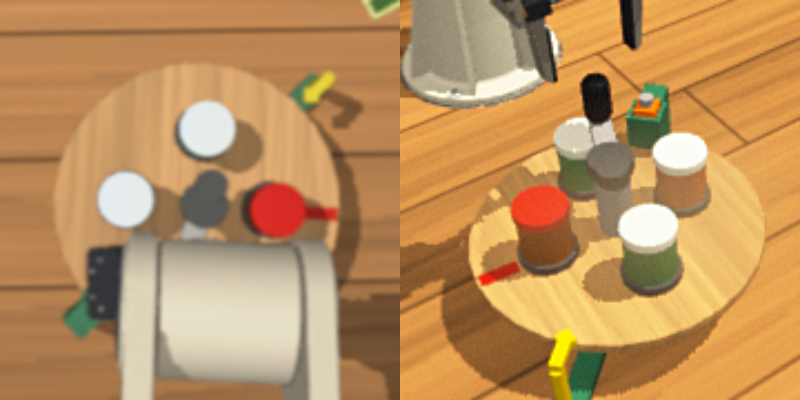

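The right half (scene) shows the open fingers (tips at about (548,80) and (635,45)) straddling the knob at (596,90), with clear space below. The left half (top) shows the wrist hiding much of the platter, so I'll track the red cap with the scene camera.

Request:
{"op": "carry_out", "data": {"motion": [[[0,0,0.0261],[0,0,0],1],[[0,0,0.0261],[0,0,0],1],[[0,0,0.026],[0,0,0],1],[[0,0,0],[0,0,0],1],[[0,0,0],[0,0,0],-1],[[0,0,0],[0,0,0],-1],[[0,0,0],[0,0,0],-1],[[0,0,0],[0,0,0],-1]]}}

```text
clock: 2.87
ee_pos: [456.0, -29.2, 201.2]
tool_rot: [[1.0, -0.0, 0.002], [-0.0, -1.0, -0.0], [0.002, 0.0, -1.0]]
ft_force: [-0.9, -1.0, 0.1]
width: 0.735
grip_force: 0.0
```

Request:
{"op": "carry_out", "data": {"motion": [[[0,0,0],[0,0,0],-1],[[0,0,0],[0,0,0],-1],[[0,0,0],[0,0,0],-1],[[0,0,0],[0,0,0],-1]]}}

```text
clock: 3.2
ee_pos: [455.3, -28.8, 200.2]
tool_rot: [[1.0, 0.0, 0.0], [0.0, -1.0, 0.0], [0.0, -0.0, -1.0]]
ft_force: [-0.5, 0.6, -0.2]
width: 0.443
grip_force: 0.0
```

```bash
cat >> h.py <<'E'
C=np.array([520.,-53.]); PHI=np.radians(-47.1)
def red():
    """carousel angle (wrapped) and radius from scene view"""
    t=ctrl.get_state()["clock"]
    p,d=cams.camera("scene"); c=cams.calibration("scene")
    h=cv2.cvtColor(p,cv2.COLOR_RGB2HSV);H,S,V=[h[:,:,i].astype(int) for i in range(3)]
    m=((H<4)|(H>175))&(S>190)&(V>130)
    uu,vv=np.meshgrid(np.arange(560),np.arange(420)); f=intr(c)
    z=np.array(c["rotation"])[2]@np.stack([(uu-c["cx"])/f*d,(vv-c["cy"])/f*d,d]).reshape(3,-1)+c["position"][2]
    m=m&(abs(z.reshape(m.shape)-157)<9)
    try: b=blob(m,(150,130,340,320))
    except ValueError: return t,np.nan,np.nan,0,p
    q=onplane(c,*b[0],158)[:2]; v=q-C
    a=(np.arctan2(v[1],v[0])-PHI+np.pi)%(2*np.pi)-np.pi
    return t,a,np.hypot(*v),b[1][4],p
E
python3 - <<'E'
from h import *
r=red(); print(r[:4]); s=ctrl.get_state(); print(s["ee_pos"],s["ft_force"],s["width"],s["grip_force"])
E
```

```text
(3.2, np.float64(-1.1052264475746583), np.float64(73.15129566307732), np.int32(2))
[455.28870005 -28.85151989 200.11904928] [-0.09346496  0.17206043 -0.25605345] 0.396478192444983 0.0
```

Request:
{"op": "carry_out", "data": {"motion": [[[0,0,0],[0,0,0],-1],[[0,0,0],[0,0,0],-1],[[0,0,0],[0,0,0],-1]]}}

```text
clock: 3.5
ee_pos: [455.3, -28.9, 200.0]
tool_rot: [[1.0, 0.0, -0.0], [0.0, -1.0, 0.0], [-0.0, -0.0, -1.0]]
ft_force: [0.6, -0.5, 0.1]
width: 0.338
grip_force: 30.0
```

Run:
```python
from h import *
p=np.load("scene.npz")["p"];d=np.load("scene.npz")["d"];c=cams.calibration("scene")
h=cv2.cvtColor(p,cv2.COLOR_RGB2HSV)
for v in range(212,250,3): print(v,h[v,213],d[v,213],depthpt(c,213,v,d[v,213]).round())
H,S,V=[h[:,:,i].astype(int) for i in range(3)]
print(blob(((H<5)|(H>175))&(S>180)&(V>100),(150,130,340,320)))
s=ctrl.get_state(); print(s["ee_pos"],s["ft_force"],s["width"],s["grip_force"])
```

```text
212 [ 16 147 175] 1066.6486 [405. -93.  82.]
215 [  4 210 244] 943.8357 [ 496. -129.  160.]
218 [  4 212 243] 937.74 [ 504. -133.  159.]
221 [  4 215 241] 933.9806 [ 510. -137.  156.]
224 [  5 207 243] 923.6385 [ 521. -142.  158.]
227 [  5 206 244] 917.27985 [ 530. -147.  157.]
230 [  4 216 246] 908.0783 [ 540. -152.  159.]
233 [  7 189 163] 912.0464 [ 541. -154.  151.]
236 [ 14 176 126] 920.53705 [ 539. -154.  140.]
239 [ 13 184 125] 927.4126 [ 538. -156.  129.]
242 [ 12 167 130] 935.3781 [ 536. -156.  118.]
245 [ 14 190 118] 940.0232 [ 537. -158.  110.]
248 [ 12 196 112] 949.6256 [ 534. -159.   97.]
(array([211.03030303, 217.42424242]), array([201, 214,  24,  12,  66], dtype=int32))
[455.3113546  -28.87312317 200.03660364] [ 0.58730615 -0.50491193  0.08903643] 0.33802903659591277 30.000136101152748
```

```bash
sed -i 's/C=np.array(\[520.,-53.\])/C=np.array([520.9,-53.4])/; s/m=((H<4).*/m=((H<9)|(H>175))\&(S>180)\&(V>190)/' h.py
cat > step.py <<'E'
import sys,json,os
from h import *
# usage: step.py [m] deg deg ...   (m: measure first); prints rows in calls of 8
a=sys.argv[1:]
L=json.load(open("log.json")) if os.path.exists("log.json") else {"crank":[[3.5,159.6]],"car":[],"cmd":[455.3,-28.9]}
if a and a[0]=="m":
    a=a[1:]; r=red(); L["car"].append([float(v) for v in r[:4]])
    s=ctrl.get_state(); e=s["ee_pos"][:2]-C
    print("t",r[0],"car %.3f r %.1f n %d"%r[1:4],"knob r %.1f ang %.1f cmd %.1f"%(np.hypot(*e),np.degrees(np.arctan2(e[1],e[0]))%360,L["crank"][-1][1]%360),s["ft_force"].round(1))
    if len(L["car"])>1:
        p=L["car"][-2]; print("mean speed %.3f"%(((r[1]-p[1])%(2*np.pi))/(r[0]-p[0])))
t,th=L["crank"][-1]; t=ctrl.get_state()["clock"]; L["crank"].append([t,th]); pos=np.array(L["cmd"]); rows=[]
for d in map(float,a):
    th+=d; t+=1/12; L["crank"].append([t,th])
    q=C+70*np.array([np.cos(np.radians(th)),np.sin(np.radians(th))])
    s=np.round((q-pos)*[1,-1]/800,4); pos=pos+s*[800,-800]; rows.append([[*s.tolist(),0],[0,0,0],-1])
for i in range(0,len(rows),8): print(json.dumps(rows[i:i+8]))
L["cmd"]=pos.tolist(); json.dump(L,open("log.json","w"))
E
python3 step.py m 1 3 5 7 9 11 12 13
```

```text
t 3.5 car -0.808 r 87.6 n 370 knob r 70.0 ang 159.5 cmd 159.6 [ 0.8 -0.5  1.4]
[[[-0.0005, 0.0016, 0], [0, 0, 0], -1], [[-0.0014, 0.0043, 0], [0, 0, 0], -1], [[-0.0019, 0.0074, 0], [0, 0, 0], -1], [[-0.0014, 0.0106, 0], [0, 0, 0], -1], [[-0.0, 0.0137, 0], [0, 0, 0], -1], [[0.0029, 0.0166, 0], [0, 0, 0], -1], [[0.0068, 0.017, 0], [0, 0, 0], -1], [[0.0111, 0.0164, 0], [0, 0, 0], -1]]
```

Request:
{"op": "carry_out", "data": {"motion": [[[-0.0005,0.0016,0],[0,0,0],-1],[[-0.0014,0.0043,0],[0,0,0],-1],[[-0.0019,0.0074,0],[0,0,0],-1],[[-0.0014,0.0106,0],[0,0,0],-1],[[0,0.0137,0],[0,0,0],-1],[[0.0029,0.0166,0],[0,0,0],-1],[[0.0068,0.017,0],[0,0,0],-1],[[0.0111,0.0164,0],[0,0,0],-1]]}}

```text
clock: 4.22
ee_pos: [467.6, -100.4, 200.0]
tool_rot: [[1.0, -0.0, 0.0], [-0.0, -1.0, 0.0], [0.0, -0.0, -1.0]]
ft_force: [4.0, 4.7, -1.6]
width: 0.342
grip_force: 30.0
```

```bash
python3 step.py m 14 14 14 14 14 14 14 14
```

```text
t 4.2167 car -0.680 r 88.0 n 381 knob r 70.7 ang 223.8 cmd 220.6 [-0.7 -5.  -2.6]
mean speed 0.179
[[[0.0157, 0.0143, 0], [0, 0, 0], -1], [[0.0188, 0.0102, 0], [0, 0, 0], -1], [[0.0206, 0.0053, 0], [0, 0, 0], -1], [[0.0214, 0.0001, 0], [0, 0, 0], -1], [[0.0207, -0.005, 0], [0, 0, 0], -1], [[0.0189, -0.0099, 0], [0, 0, 0], -1], [[0.0159, -0.0141, 0], [0, 0, 0], -1], [[0.0121, -0.0176, 0], [0, 0, 0], -1]]
```

Request:
{"op": "carry_out", "data": {"motion": [[[0.0157,0.0143,0],[0,0,0],-1],[[0.0188,0.0102,0],[0,0,0],-1],[[0.0206,0.0053,0],[0,0,0],-1],[[0.0214,0.0001,0],[0,0,0],-1],[[0.0207,-0.005,0],[0,0,0],-1],[[0.0189,-0.0099,0],[0,0,0],-1],[[0.0159,-0.0141,0],[0,0,0],-1],[[0.0121,-0.0176,0],[0,0,0],-1]]}}

```text
clock: 4.93
ee_pos: [583.5, -85.7, 199.9]
tool_rot: [[1.0, -0.001, -0.002], [-0.001, -1.0, 0.0], [-0.002, -0.0, -1.0]]
ft_force: [-6.8, 2.6, 5.0]
width: 0.342
grip_force: 30.0
```

```bash
python3 step.py m 14 14 14 14 14 14 14 14
```

```text
t 4.9333 car 0.012 r 103.5 n 99 knob r 70.2 ang 335.0 cmd 332.6 [-2.2  3.1  7. ]
mean speed 0.966
[[[0.0074, -0.02, 0], [0, 0, 0], -1], [[0.0024, -0.0212, 0], [0, 0, 0], -1], [[-0.0028, -0.0211, 0], [0, 0, 0], -1], [[-0.0079, -0.0199, 0], [0, 0, 0], -1], [[-0.0124, -0.0173, 0], [0, 0, 0], -1], [[-0.0162, -0.0138, 0], [0, 0, 0], -1], [[-0.0191, -0.0095, 0], [0, 0, 0], -1], [[-0.0209, -0.0046, 0], [0, 0, 0], -1]]
```

Request:
{"op": "carry_out", "data": {"motion": [[[0.0074,-0.02,0],[0,0,0],-1],[[0.0024,-0.0212,0],[0,0,0],-1],[[-0.0028,-0.0211,0],[0,0,0],-1],[[-0.0079,-0.0199,0],[0,0,0],-1],[[-0.0124,-0.0173,0],[0,0,0],-1],[[-0.0162,-0.0138,0],[0,0,0],-1],[[-0.0191,-0.0095,0],[0,0,0],-1],[[-0.0209,-0.0046,0],[0,0,0],-1]]}}

```text
clock: 5.65
ee_pos: [527.3, 15.7, 200.0]
tool_rot: [[1.0, 0.001, 0.0], [0.001, -1.0, -0.003], [0.0, 0.003, -1.0]]
ft_force: [-0.2, -10.8, 0.6]
width: 0.341
grip_force: 30.0
```

```bash
python3 step.py m 14 14 14 14 14 14 14 14
```

```text
t 5.65 car 0.759 r 87.3 n 401 knob r 69.2 ang 87.4 cmd 84.6 [-3.2 -3.1  8.3]
mean speed 1.042
[[[-0.0213, 0.0006, 0], [0, 0, 0], -1], [[-0.0205, 0.0057, 0], [0, 0, 0], -1], [[-0.0186, 0.0106, 0], [0, 0, 0], -1], [[-0.0154, 0.0147, 0], [0, 0, 0], -1], [[-0.0114, 0.018, 0], [0, 0, 0], -1], [[-0.0068, 0.0202, 0], [0, 0, 0], -1], [[-0.0016, 0.0213, 0], [0, 0, 0], -1], [[0.0035, 0.021, 0], [0, 0, 0], -1]]
```

Request:
{"op": "carry_out", "data": {"motion": [[[-0.0213,0.0006,0],[0,0,0],-1],[[-0.0205,0.0057,0],[0,0,0],-1],[[-0.0186,0.0106,0],[0,0,0],-1],[[-0.0154,0.0147,0],[0,0,0],-1],[[-0.0114,0.018,0],[0,0,0],-1],[[-0.0068,0.0202,0],[0,0,0],-1],[[-0.0016,0.0213,0],[0,0,0],-1],[[0.0035,0.021,0],[0,0,0],-1]]}}

```text
clock: 6.37
ee_pos: [453.3, -74.2, 200.1]
tool_rot: [[1.0, 0.0, 0.0], [0.0, -1.0, -0.0], [0.0, 0.0, -1.0]]
ft_force: [5.0, 2.0, -1.2]
width: 0.34
grip_force: 30.0
```

```bash
cat > fit.py <<'E'
import json,numpy as np
from scipy.optimize import least_squares
L=json.load(open("log.json"))
def sim(p,ct,T,dt=1/240,a0=-0.808,t0=3.5):
    k,f,b=p; ct=np.array(ct); ts=np.arange(t0,T+dt,dt); th=np.radians(np.interp(ts-0.03,ct[:,0],ct[:,1])); Om=np.gradient(th,dt)
    w=0;a=a0;A=[];W=[]
    for o in Om:
        A.append(a);W.append(w)
        acc=k*(o-w)-b*w
        if w<=1e-6 and abs(acc)<=f: w=0
        else: w=max(0,w+dt*(acc-f))
        a+=w*dt
    return ts,np.array(A),np.array(W)
def fit():
    car=np.array([c for c in L["car"] if c[3]>300 and c[0]<=L["crank"][-1][0]])
    def res(p):
        ts,A,W=sim(p,L["crank"],L["crank"][-1][0]); e=np.interp(car[:,0],ts,A)-car[:,1]
        return np.r_[(e+np.pi)%(2*np.pi)-np.pi,0.02*(p-np.array([1.25,1.0,.2]))/[.5,.6,.1]]
    r=least_squares(res,[1.25,1.0,.2],bounds=([.6,.2,.1],[2.2,2.8,.35]),diff_step=1e-3); return r.x,res(r.x)[:-3]
if __name__=="__main__":
    p,e=fit(); ts,A,W=sim(p,L["crank"],L["crank"][-1][0]); print("fit",p.round(3),"res",e.round(3))
    for t in np.arange(L["car"][-1][0]-1.5,ts[-1]+.01,.25): print("%.2f a %.2f w %.3f"%(t,np.interp(t,ts,A),np.interp(t,ts,W)))
    w=1.885; print("crank deg/row for 1.885:",np.degrees(w+(p[1]+p[2]*w)/p[0])/12)
E
python3 step.py m; python3 fit.py
```

```text
t 6.3667 car 1.741 r 83.8 n 334 knob r 70.4 ang 199.1 cmd 196.6 [-3.9 -4.1 -1.7]
mean speed 1.370
fit [1.222 1.101 0.306] res [ 0.    -0.046 -0.006  0.007]
4.87 a -0.22 w 1.123
5.12 a 0.06 w 1.135
5.37 a 0.37 w 1.291
5.62 a 0.71 w 1.397
5.87 a 1.04 w 1.329
6.12 a 1.38 w 1.423
6.37 a 1.75 w 1.487
crank deg/row for 1.885: 15.554461486817424
```

```bash
python3 step.py 16 16 16 16 16 16 16 16 16 16 16 16 16 16 16 16; python3 fit.py | tail -4
```

```text
[[[0.0102, 0.0222, 0], [0, 0, 0], -1], [[0.0158, 0.0185, 0], [0, 0, 0], -1], [[0.0204, 0.0134, 0], [0, 0, 0], -1], [[0.0232, 0.0073, 0], [0, 0, 0], -1], [[0.0244, 0.0005, 0], [0, 0, 0], -1], [[0.0235, -0.0061, 0], [0, 0, 0], -1], [[0.021, -0.0124, 0], [0, 0, 0], -1], [[0.0167, -0.0177, 0], [0, 0, 0], -1]]
[[[0.0112, -0.0216, 0], [0, 0, 0], -1], [[0.0048, -0.0239, 0], [0, 0, 0], -1], [[-0.0019, -0.0243, 0], [0, 0, 0], -1], [[-0.0086, -0.0228, 0], [0, 0, 0], -1], [[-0.0145, -0.0195, 0], [0, 0, 0], -1], [[-0.0193, -0.0148, 0], [0, 0, 0], -1], [[-0.0227, -0.0089, 0], [0, 0, 0], -1], [[-0.0243, -0.0023, 0], [0, 0, 0], -1]]
7.12 a 2.91 w 1.733
7.37 a 3.36 w 1.805
7.62 a 3.81 w 1.854
crank deg/row for 1.885: 15.554461486817424
```

Request:
{"op": "carry_out", "data": {"motion": [[[0.0102,0.0222,0],[0,0,0],-1],[[0.0158,0.0185,0],[0,0,0],-1],[[0.0204,0.0134,0],[0,0,0],-1],[[0.0232,0.0073,0],[0,0,0],-1],[[0.0244,0.0005,0],[0,0,0],-1],[[0.0235,-0.0061,0],[0,0,0],-1],[[0.021,-0.0124,0],[0,0,0],-1],[[0.0167,-0.0177,0],[0,0,0],-1]]}}

```text
clock: 7.08
ee_pos: [578.8, -93.8, 199.9]
tool_rot: [[1.0, -0.001, -0.001], [-0.001, -1.0, 0.0], [-0.001, -0.0, -1.0]]
ft_force: [-7.6, 3.2, 3.8]
width: 0.338
grip_force: 30.0
```

Request:
{"op": "carry_out", "data": {"motion": [[[0.0112,-0.0216,0],[0,0,0],-1],[[0.0048,-0.0239,0],[0,0,0],-1],[[-0.0019,-0.0243,0],[0,0,0],-1],[[-0.0086,-0.0228,0],[0,0,0],-1],[[-0.0145,-0.0195,0],[0,0,0],-1],[[-0.0193,-0.0148,0],[0,0,0],-1],[[-0.0227,-0.0089,0],[0,0,0],-1],[[-0.0243,-0.0023,0],[0,0,0],-1]]}}

```text
clock: 7.75
ee_pos: [517.4, 16.0, 200.0]
tool_rot: [[1.0, 0.002, 0.0], [0.002, -1.0, -0.003], [0.0, 0.003, -1.0]]
ft_force: [1.1, -14.9, -1.1]
width: 0.342
grip_force: 30.0
```

```bash
python3 step.py m; python3 fit.py; python3 step.py 16 16 16 16 16 16 16 16 16 16 16 16 16 16 16 16
```

```text
t 7.75 car -2.237 r 93.1 n 165 knob r 69.3 ang 95.9 cmd 92.6 [-3.9 -5.4  8.6]
mean speed 1.666
fit [1.222 1.101 0.306] res [ 0.    -0.046 -0.006  0.007]
6.25 a 1.58 w 1.460
6.50 a 1.94 w 1.378
6.75 a 2.31 w 1.563
7.00 a 2.71 w 1.689
7.25 a 3.15 w 1.775
7.50 a 3.60 w 1.834
7.75 a 4.06 w 1.874
crank deg/row for 1.885: 15.554461486817424
[[[-0.0239, 0.0045, 0], [0, 0, 0], -1], [[-0.0218, 0.0109, 0], [0, 0, 0], -1], [[-0.0179, 0.0165, 0], [0, 0, 0], -1], [[-0.0127, 0.0208, 0], [0, 0, 0], -1], [[-0.0065, 0.0235, 0], [0, 0, 0], -1], [[0.0003, 0.0243, 0], [0, 0, 0], -1], [[0.0069, 0.0233, 0], [0, 0, 0], -1], [[0.0132, 0.0206, 0], [0, 0, 0], -1]]
[[[0.0182, 0.0161, 0], [0, 0, 0], -1], [[0.022, 0.0104, 0], [0, 0, 0], -1], [[0.0241, 0.004, 0], [0, 0, 0], -1], [[0.0242, -0.0028, 0], [0, 0, 0], -1], [[0.0224, -0.0094, 0], [0, 0, 0], -1], [[0.0191, -0.0152, 0], [0, 0, 0], -1], [[0.0141, -0.0198, 0], [0, 0, 0], -1], [[0.0081, -0.023, 0], [0, 0, 0], -1]]
```

Request:
{"op": "carry_out", "data": {"motion": [[[-0.0239,0.0045,0],[0,0,0],-1],[[-0.0218,0.0109,0],[0,0,0],-1],[[-0.0179,0.0165,0],[0,0,0],-1],[[-0.0127,0.0208,0],[0,0,0],-1],[[-0.0065,0.0235,0],[0,0,0],-1],[[0.0003,0.0243,0],[0,0,0],-1],[[0.0069,0.0233,0],[0,0,0],-1],[[0.0132,0.0206,0],[0,0,0],-1]]}}

```text
clock: 8.47
ee_pos: [467.1, -99.9, 200.0]
tool_rot: [[1.0, -0.0, -0.001], [-0.0, -1.0, -0.0], [-0.001, 0.0, -1.0]]
ft_force: [3.6, 5.6, -0.1]
width: 0.341
grip_force: 30.0
```

Request:
{"op": "carry_out", "data": {"motion": [[[0.0182,0.0161,0],[0,0,0],-1],[[0.022,0.0104,0],[0,0,0],-1],[[0.0241,0.004,0],[0,0,0],-1],[[0.0242,-0.0028,0],[0,0,0],-1],[[0.0224,-0.0094,0],[0,0,0],-1],[[0.0191,-0.0152,0],[0,0,0],-1],[[0.0141,-0.0198,0],[0,0,0],-1],[[0.0081,-0.023,0],[0,0,0],-1]]}}

```text
clock: 9.13
ee_pos: [589.9, -66.7, 199.8]
tool_rot: [[1.0, -0.001, -0.002], [-0.001, -1.0, 0.0], [-0.002, -0.0, -1.0]]
ft_force: [-8.9, 1.2, 5.1]
width: 0.343
grip_force: 30.0
```

```bash
python3 step.py m; python3 fit.py; python3 step.py 16 16 16 16 16 16 16 16 15.5 15.5 15.5 15.5 15.5 15.5 15.5 15.5
```

```text
t 9.1333 car 0.331 r 98.8 n 231 knob r 70.0 ang 351.7 cmd 348.6 [-2.5  3.3  7.7]
mean speed 1.856
fit [1.222 1.101 0.306] res [ 0.    -0.046 -0.006  0.007]
7.63 a 3.85 w 1.857
7.88 a 4.30 w 1.707
8.13 a 4.74 w 1.787
8.38 a 5.19 w 1.842
8.63 a 5.66 w 1.880
8.88 a 6.13 w 1.905
9.13 a 6.61 w 1.922
crank deg/row for 1.885: 15.554461486817424
[[[0.0014, -0.0243, 0], [0, 0, 0], -1], [[-0.0053, -0.0238, 0], [0, 0, 0], -1], [[-0.0117, -0.0213, 0], [0, 0, 0], -1], [[-0.0171, -0.0174, 0], [0, 0, 0], -1], [[-0.0212, -0.0119, 0], [0, 0, 0], -1], [[-0.0237, -0.0057, 0], [0, 0, 0], -1], [[-0.0243, 0.0011, 0], [0, 0, 0], -1], [[-0.0231, 0.0078, 0], [0, 0, 0], -1]]
[[[-0.0195, 0.0133, 0], [0, 0, 0], -1], [[-0.0152, 0.018, 0], [0, 0, 0], -1], [[-0.0098, 0.0215, 0], [0, 0, 0], -1], [[-0.0038, 0.0233, 0], [0, 0, 0], -1], [[0.0026, 0.0234, 0], [0, 0, 0], -1], [[0.0088, 0.0219, 0], [0, 0, 0], -1], [[0.0143, 0.0188, 0], [0, 0, 0], -1], [[0.0188, 0.0143, 0], [0, 0, 0], -1]]
```

Request:
{"op": "carry_out", "data": {"motion": [[[0.0014,-0.0243,0],[0,0,0],-1],[[-0.0053,-0.0238,0],[0,0,0],-1],[[-0.0117,-0.0213,0],[0,0,0],-1],[[-0.0171,-0.0174,0],[0,0,0],-1],[[-0.0212,-0.0119,0],[0,0,0],-1],[[-0.0237,-0.0057,0],[0,0,0],-1],[[-0.0243,0.0011,0],[0,0,0],-1],[[-0.0231,0.0078,0],[0,0,0],-1]]}}

```text
clock: 9.85
ee_pos: [489.5, 8.8, 200.0]
tool_rot: [[1.0, 0.002, 0.002], [0.002, -1.0, -0.002], [0.002, 0.002, -1.0]]
ft_force: [6.5, -12.1, -3.8]
width: 0.338
grip_force: 30.0
```

Request:
{"op": "carry_out", "data": {"motion": [[[-0.0195,0.0133,0],[0,0,0],-1],[[-0.0152,0.018,0],[0,0,0],-1],[[-0.0098,0.0215,0],[0,0,0],-1],[[-0.0038,0.0233,0],[0,0,0],-1],[[0.0026,0.0234,0],[0,0,0],-1],[[0.0088,0.0219,0],[0,0,0],-1],[[0.0143,0.0188,0],[0,0,0],-1],[[0.0188,0.0143,0],[0,0,0],-1]]}}

```text
clock: 10.52
ee_pos: [486.4, -115.7, 200.1]
tool_rot: [[1.0, -0.001, -0.0], [-0.001, -1.0, -0.0], [-0.0, 0.001, -1.0]]
ft_force: [2.2, 6.6, -1.8]
width: 0.34
grip_force: 30.0
```

```bash
python3 step.py m; python3 fit.py; python3 step.py 16 16 16 16 16 16 16 16 15.5 15.5 15.5 15.5 15.5 15.5 15.5 15.5 15.5 15.5 15.5 15.5 15.5 15.5 15.5 15.5
```

```text
t 10.5167 car 2.816 r 82.8 n 267 knob r 70.8 ang 244.1 cmd 240.6 [ 1.4 -6.6 -4.3]
mean speed 1.796
fit [1.222 1.101 0.306] res [ 0.    -0.046 -0.006  0.007]
9.02 a 6.38 w 1.915
9.27 a 6.85 w 1.747
9.52 a 7.30 w 1.814
9.77 a 7.76 w 1.861
10.02 a 8.22 w 1.877
10.27 a 8.69 w 1.876
10.52 a 9.16 w 1.876
crank deg/row for 1.885: 15.554461486817424
[[[0.0227, 0.0088, 0], [0, 0, 0], -1], [[0.0243, 0.0023, 0], [0, 0, 0], -1], [[0.0239, -0.0044, 0], [0, 0, 0], -1], [[0.0218, -0.011, 0], [0, 0, 0], -1], [[0.0179, -0.0164, 0], [0, 0, 0], -1], [[0.0127, -0.0208, 0], [0, 0, 0], -1], [[0.0065, -0.0235, 0], [0, 0, 0], -1], [[-0.0003, -0.0244, 0], [0, 0, 0], -1]]
[[[-0.0066, -0.0226, 0], [0, 0, 0], -1], [[-0.0125, -0.02, 0], [0, 0, 0], -1], [[-0.0173, -0.016, 0], [0, 0, 0], -1], [[-0.021, -0.0108, 0], [0, 0, 0], -1], [[-0.0231, -0.0048, 0], [0, 0, 0], -1], [[-0.0236, 0.0016, 0], [0, 0, 0], -1], [[-0.0223, 0.0078, 0], [0, 0, 0], -1], [[-0.0193, 0.0135, 0], [0, 0, 0], -1]]
[[[-0.0151, 0.0182, 0], [0, 0, 0], -1], [[-0.0096, 0.0215, 0], [0, 0, 0], -1], [[-0.0036, 0.0234, 0], [0, 0, 0], -1], [[0.0028, 0.0234, 0], [0, 0, 0], -1], [[0.009, 0.0218, 0], [0, 0, 0], -1], [[0.0145, 0.0186, 0], [0, 0, 0], -1], [[0.0189, 0.0141, 0], [0, 0, 0], -1], [[0.022, 0.0085, 0], [0, 0, 0], -1]]
```

Request:
{"op": "carry_out", "data": {"motion": [[[0.0227,0.0088,0],[0,0,0],-1],[[0.0243,0.0023,0],[0,0,0],-1],[[0.0239,-0.0044,0],[0,0,0],-1],[[0.0218,-0.011,0],[0,0,0],-1],[[0.0179,-0.0164,0],[0,0,0],-1],[[0.0127,-0.0208,0],[0,0,0],-1],[[0.0065,-0.0235,0],[0,0,0],-1],[[-0.0003,-0.0244,0],[0,0,0],-1]]}}

```text
clock: 11.23
ee_pos: [589.9, -42.1, 199.8]
tool_rot: [[1.0, -0.0, -0.002], [-0.0, -1.0, -0.001], [-0.002, 0.001, -1.0]]
ft_force: [-9.5, -3.0, 5.3]
width: 0.342
grip_force: 30.0
```

Request:
{"op": "carry_out", "data": {"motion": [[[-0.0066,-0.0226,0],[0,0,0],-1],[[-0.0125,-0.02,0],[0,0,0],-1],[[-0.0173,-0.016,0],[0,0,0],-1],[[-0.021,-0.0108,0],[0,0,0],-1],[[-0.0231,-0.0048,0],[0,0,0],-1],[[-0.0236,0.0016,0],[0,0,0],-1],[[-0.0223,0.0078,0],[0,0,0],-1],[[-0.0193,0.0135,0],[0,0,0],-1]]}}

```text
clock: 11.9
ee_pos: [473.4, -2.1, 200.1]
tool_rot: [[1.0, 0.001, 0.002], [0.001, -1.0, -0.002], [0.002, 0.002, -1.0]]
ft_force: [7.6, -8.9, -4.3]
width: 0.343
grip_force: 30.0
```

Request:
{"op": "carry_out", "data": {"motion": [[[-0.0151,0.0182,0],[0,0,0],-1],[[-0.0096,0.0215,0],[0,0,0],-1],[[-0.0036,0.0234,0],[0,0,0],-1],[[0.0028,0.0234,0],[0,0,0],-1],[[0.009,0.0218,0],[0,0,0],-1],[[0.0145,0.0186,0],[0,0,0],-1],[[0.0189,0.0141,0],[0,0,0],-1],[[0.022,0.0085,0],[0,0,0],-1]]}}

```text
clock: 12.57
ee_pos: [504.7, -122.7, 200.0]
tool_rot: [[1.0, -0.001, -0.001], [-0.001, -1.0, -0.001], [-0.001, 0.001, -1.0]]
ft_force: [0.7, 5.7, 0.1]
width: 0.343
grip_force: 30.0
```

```bash
python3 step.py m; python3 fit.py; python3 step.py 16 16 16 16 16 16 16 16 15.5 15.5 15.5 15.5 15.5 15.5 15.5 15.5 15.5 15.5 15.5 15.5 15.5 15.5 15.5 15.5
```

```text
t 12.5667 car 0.266 r 88.5 n 409 knob r 70.8 ang 260.0 cmd 256.6 [ 3.  -4.9 -2.4]
mean speed 1.821
fit [1.248 1.132 0.324] res [ 0.    -0.045 -0.003  0.004  0.   ]
11.07 a 10.06 w 1.808
11.32 a 10.52 w 1.845
11.57 a 10.98 w 1.849
11.82 a 11.44 w 1.852
12.07 a 11.91 w 1.854
12.32 a 12.37 w 1.855
12.57 a 12.83 w 1.856
crank deg/row for 1.885: 15.664583310997052
[[[0.0243, 0.0023, 0], [0, 0, 0], -1], [[0.0239, -0.0044, 0], [0, 0, 0], -1], [[0.0218, -0.011, 0], [0, 0, 0], -1], [[0.0179, -0.0164, 0], [0, 0, 0], -1], [[0.0127, -0.0208, 0], [0, 0, 0], -1], [[0.0065, -0.0235, 0], [0, 0, 0], -1], [[-0.0003, -0.0244, 0], [0, 0, 0], -1], [[-0.0069, -0.0233, 0], [0, 0, 0], -1]]
[[[-0.0127, -0.0199, 0], [0, 0, 0], -1], [[-0.0175, -0.0159, 0], [0, 0, 0], -1], [[-0.0211, -0.0106, 0], [0, 0, 0], -1], [[-0.0231, -0.0045, 0], [0, 0, 0], -1], [[-0.0235, 0.0018, 0], [0, 0, 0], -1], [[-0.0222, 0.008, 0], [0, 0, 0], -1], [[-0.0193, 0.0136, 0], [0, 0, 0], -1], [[-0.0149, 0.0183, 0], [0, 0, 0], -1]]
[[[-0.0095, 0.0217, 0], [0, 0, 0], -1], [[-0.0033, 0.0233, 0], [0, 0, 0], -1], [[0.003, 0.0234, 0], [0, 0, 0], -1], [[0.0092, 0.0218, 0], [0, 0, 0], -1], [[0.0146, 0.0185, 0], [0, 0, 0], -1], [[0.0191, 0.0139, 0], [0, 0, 0], -1], [[0.0221, 0.0083, 0], [0, 0, 0], -1], [[0.0235, 0.0021, 0], [0, 0, 0], -1]]
```

Request:
{"op": "carry_out", "data": {"motion": [[[0.0243,0.0023,0],[0,0,0],-1],[[0.0239,-0.0044,0],[0,0,0],-1],[[0.0218,-0.011,0],[0,0,0],-1],[[0.0179,-0.0164,0],[0,0,0],-1],[[0.0127,-0.0208,0],[0,0,0],-1],[[0.0065,-0.0235,0],[0,0,0],-1],[[-0.0003,-0.0244,0],[0,0,0],-1],[[-0.0069,-0.0233,0],[0,0,0],-1]]}}

```text
clock: 13.28
ee_pos: [583.9, -23.5, 199.8]
tool_rot: [[1.0, 0.0, -0.003], [0.0, -1.0, -0.001], [-0.003, 0.001, -1.0]]
ft_force: [-9.8, -5.5, 5.9]
width: 0.345
grip_force: 30.0
```

Request:
{"op": "carry_out", "data": {"motion": [[[-0.0127,-0.0199,0],[0,0,0],-1],[[-0.0175,-0.0159,0],[0,0,0],-1],[[-0.0211,-0.0106,0],[0,0,0],-1],[[-0.0231,-0.0045,0],[0,0,0],-1],[[-0.0235,0.0018,0],[0,0,0],-1],[[-0.0222,0.008,0],[0,0,0],-1],[[-0.0193,0.0136,0],[0,0,0],-1],[[-0.0149,0.0183,0],[0,0,0],-1]]}}

```text
clock: 13.95
ee_pos: [460.9, -17.0, 200.1]
tool_rot: [[1.0, 0.001, 0.002], [0.001, -1.0, -0.001], [0.002, 0.001, -1.0]]
ft_force: [9.1, -5.8, -4.3]
width: 0.344
grip_force: 30.0
```

Request:
{"op": "carry_out", "data": {"motion": [[[-0.0095,0.0217,0],[0,0,0],-1],[[-0.0033,0.0233,0],[0,0,0],-1],[[0.003,0.0234,0],[0,0,0],-1],[[0.0092,0.0218,0],[0,0,0],-1],[[0.0146,0.0185,0],[0,0,0],-1],[[0.0191,0.0139,0],[0,0,0],-1],[[0.0221,0.0083,0],[0,0,0],-1],[[0.0235,0.0021,0],[0,0,0],-1]]}}

```text
clock: 14.62
ee_pos: [524.5, -124.4, 200.1]
tool_rot: [[1.0, -0.001, -0.0], [-0.001, -1.0, -0.001], [-0.0, 0.001, -1.0]]
ft_force: [-0.5, 5.9, 1.0]
width: 0.339
grip_force: 30.0
```

```bash
python3 step.py m; python3 fit.py
python3 - <<'E'
from fit import *
p,_=fit(); c=L["crank"]; t,th=c[-1]
for n in (0,2,4,6,8):
    d=[15.5]*n+[13,11,9,7,5,3,1]; cc=list(c); T,H=t,th
    for x in d: T+=1/12;H+=x;cc.append([T,H])
    cc.append([T+3,H]); ts,A,W=sim(p,cc,T+3); print(n,"final",A[-1]-6*np.pi, "moving till",ts[W>0][-1])
E
```

```text
t 14.6167 car -2.419 r 73.9 n 86 knob r 70.8 ang 275.8 cmd 272.6 [ 4.4 -2.6 -1.9]
mean speed 1.755
fit [1.248 1.132 0.324] res [ 0.    -0.045 -0.003  0.004  0.   ]
13.12 a 13.80 w 1.807
13.37 a 14.25 w 1.844
13.62 a 14.71 w 1.848
13.87 a 15.18 w 1.851
14.12 a 15.64 w 1.853
14.37 a 16.10 w 1.855
14.62 a 16.57 w 1.856
crank deg/row for 1.885: 15.664583310997052
0 final -1.1754176628733397 moving till 15.76250000000061
2 final -0.8711420247652235 moving till 15.937500000000618
4 final -0.5655947720795886 moving till 16.11250000000063
6 final -0.2590830987997279 moving till 16.28333333333397
8 final 0.048158550065014794 moving till 16.450000000000642
```

```bash
python3 step.py 15.5 15.5 15.5 15.5 15.5 15.5 15.5 14 12 9 7 4 2 0 0 0
```

```text
[[[0.0232, -0.0042, 0], [0, 0, 0], -1], [[0.0212, -0.0103, 0], [0, 0, 0], -1], [[0.0177, -0.0156, 0], [0, 0, 0], -1], [[0.0129, -0.0197, 0], [0, 0, 0], -1], [[0.0072, -0.0225, 0], [0, 0, 0], -1], [[0.0009, -0.0236, 0], [0, 0, 0], -1], [[-0.0055, -0.023, 0], [0, 0, 0], -1], [[-0.01, -0.0188, 0], [0, 0, 0], -1]]
[[[-0.012, -0.0138, 0], [0, 0, 0], -1], [[-0.0108, -0.0085, 0], [0, 0, 0], -1], [[-0.0092, -0.0054, 0], [0, 0, 0], -1], [[-0.0056, -0.0026, 0], [0, 0, 0], -1], [[-0.0028, -0.0011, 0], [0, 0, 0], -1], [[0.0, -0.0, 0], [0, 0, 0], -1], [[0.0, -0.0, 0], [0, 0, 0], -1], [[0.0, -0.0, 0], [0, 0, 0], -1]]
```

Request:
{"op": "carry_out", "data": {"motion": [[[0.0232,-0.0042,0],[0,0,0],-1],[[0.0212,-0.0103,0],[0,0,0],-1],[[0.0177,-0.0156,0],[0,0,0],-1],[[0.0129,-0.0197,0],[0,0,0],-1],[[0.0072,-0.0225,0],[0,0,0],-1],[[0.0009,-0.0236,0],[0,0,0],-1],[[-0.0055,-0.023,0],[0,0,0],-1],[[-0.01,-0.0188,0],[0,0,0],-1]]}}

```text
clock: 15.33
ee_pos: [577.0, -12.3, 199.8]
tool_rot: [[1.0, 0.001, -0.003], [0.001, -1.0, -0.001], [-0.003, 0.001, -1.0]]
ft_force: [-7.5, -7.0, 4.1]
width: 0.342
grip_force: 30.0
```

Request:
{"op": "carry_out", "data": {"motion": [[[-0.012,-0.0138,0],[0,0,0],-1],[[-0.0108,-0.0085,0],[0,0,0],-1],[[-0.0092,-0.0054,0],[0,0,0],-1],[[-0.0056,-0.0026,0],[0,0,0],-1],[[-0.0028,-0.0011,0],[0,0,0],-1],[[0,0,0],[0,0,0],-1],[[0,0,0],[0,0,0],-1],[[0,0,0],[0,0,0],-1]]}}

```text
clock: 16.0
ee_pos: [545.0, 11.5, 200.0]
tool_rot: [[1.0, 0.001, -0.001], [0.001, -1.0, -0.002], [-0.001, 0.002, -1.0]]
ft_force: [-2.7, -4.0, 2.1]
width: 0.341
grip_force: 30.0
```

Request:
{"op": "carry_out", "data": {"motion": [[[0,0,0],[0,0,0],-1],[[0,0,0],[0,0,0],-1],[[0,0,0],[0,0,0],-1],[[0,0,0],[0,0,0],-1],[[0,0,0],[0,0,0],-1],[[0,0,0],[0,0,0],-1]]}}

```text
clock: 16.5
ee_pos: [545.1, 11.4, 200.0]
tool_rot: [[1.0, 0.0, -0.001], [0.0, -1.0, -0.002], [-0.001, 0.002, -1.0]]
ft_force: [-2.1, -3.6, 2.9]
width: 0.342
grip_force: 30.0
```

```bash
python3 step.py m
python3 - <<'E'
from h import *
r=red();print(r[:4])
b=r[4];cv2.imwrite("pics/stop.png",cv2.resize(b[130:330,150:350],(600,600))[:,:,::-1])
a,_=cams.camera("top");cv2.imwrite("pics/stopt.png",cv2.resize(a[130:310,210:390],(540,540))[:,:,::-1])
E
```

```text
t 16.5 car -0.076 r 88.5 n 404 knob r 69.2 ang 69.5 cmd 69.1 [-1.1 -3.9  3.2]
mean speed 1.244
(16.55, np.float64(-0.075785744159798), np.float64(88.52879651098876), np.int32(404))
```

View pics/stop.png

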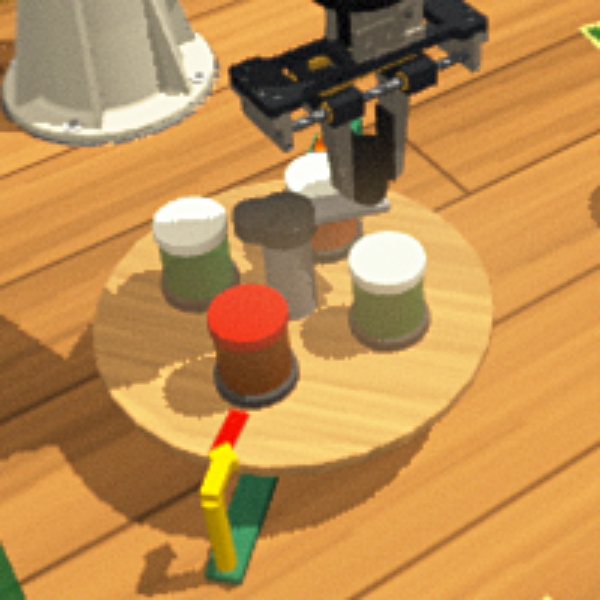

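View pics/stopt.png

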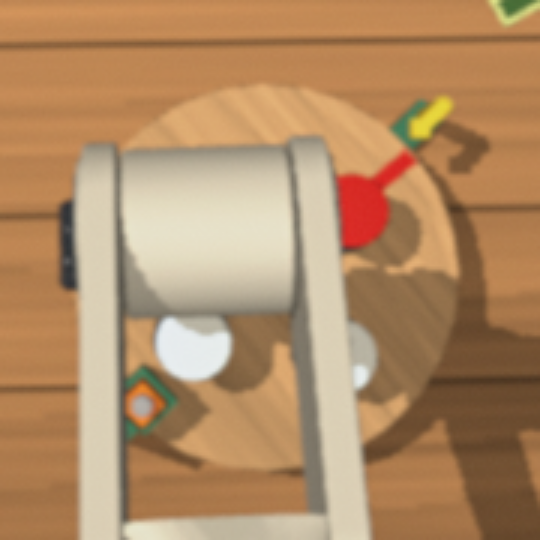

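The scene view shows the red cap at (248,310), with its stripe (230,430) ending at the yellow pointer (220,470). The top view shows the stripe (395,172) pointing at the pointer tip (415,130). The platter is at rest, about 4° short, which is inside tolerance, so I'm releasing the crank.

Request:
{"op": "carry_out", "data": {"motion": [[[0,0,0],[0,0,0],0],[[0,0,0],[0,0,0],0.5],[[0,0,0],[0,0,0],1],[[0,0,0],[0,0,0],1],[[0,0,0],[0,0,0],1],[[0,0,0],[0,0,0],1],[[0,0,0],[0,0,0],1],[[0,0,0],[0,0,0],1]]}}

```text
clock: 17.32
ee_pos: [545.8, 12.0, 200.0]
tool_rot: [[1.0, 0.0, -0.0], [0.0, -1.0, 0.0], [-0.0, -0.0, -1.0]]
ft_force: [0.6, 0.1, 0.0]
width: 0.895
grip_force: 0.0
```

Request:
{"op": "carry_out", "data": {"motion": [[[0,0,-0.01],[0,0,0],1],[[0,0,-0.02],[0,0,0],1],[[0,0,-0.02],[0,0,0],1],[[0,0,-0.03],[0,0,0],1],[[0,0,-0.03],[0,0,0],1],[[0,0,0],[0,0,0],1],[[0,0,0],[0,0,0],1],[[0,0,0],[0,0,0],1]]}}

```text
clock: 17.98
ee_pos: [545.5, 12.0, 287.7]
tool_rot: [[1.0, 0.0, -0.0], [0.0, -1.0, -0.0], [-0.0, 0.0, -1.0]]
ft_force: [-0.5, 0.2, -0.4]
width: 1.006
grip_force: 0.0
```

Run:
```python
from h import *
print(red()[:4]); r=red();print(r[:4]); s=ctrl.get_state(); print(s["ee_pos"],s["width"],s["ft_force"])
cv2.imwrite("pics/end.png",r[4][:,:,::-1])
```

```text
(17.9833, np.float64(-0.07402707018960308), np.float64(88.64735641294484), np.int32(405))
(18.0333, np.float64(-0.07369328902316363), np.float64(88.49486141508707), np.int32(405))
[545.13175591  11.92843071 286.96545543] 1.0027970583701304 [-0.60473724 -0.63168953 -0.68334839]
```

View pics/end.png

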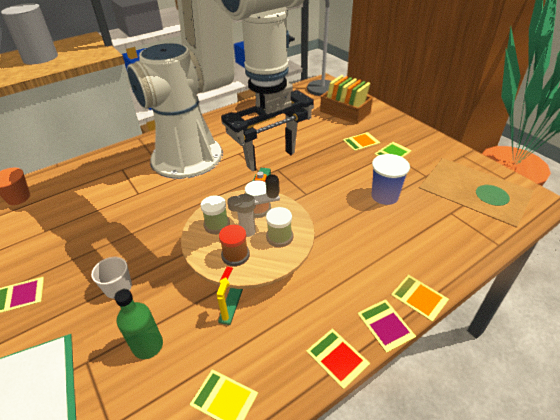

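The gripper is open and clear above the knob (273,187). The red cap (233,238) and its stripe sit at the pointer (224,290), and the tub, flask and cup are where they were.

```bash
python3 -c "
from station import workorder
print(workorder.sign_off())"
```

```text
the job is handed in; nothing more can be done
None
```

The job is handed in: by my camera measurements the platter ran at about 18 turns a minute for over seven seconds, then stopped with the red-capped jar about 6 mm from its place at the pointer, and the crank is released; sign-off returned no verdict.

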